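Pile the sound vest weights and show the broken one to the phone

ROBOT

A 6-joint arm with a two-finger parallel gripper is mounted at the origin on the work surface. World frame = base frame: x ahead of the robot, y to its left, z up, the work surface at z = 0. Lengths are in m, angles in rad, forces in N, time in s.
With the tool pointing down it reaches from about 0.275 to 0.725 m from the base axis. Payload 15.9 kg.
Tool frame: the origin (TCP) lies on the centre line of the jaws, within the pads' length; the fingertips stand 17 mm ahead of it and the grasp point (between the pads) lies 2 mm behind it; z points along the fingers, y is the line along which they close (so a half turn about z gives the same grasp; the last joint's range is limited). The gripper opens to 85 mm and grips with 20 to 120 N. Pads are 22 mm wide; open, the fingers measure 114 mm over their backs; the gripper's body (76 mm by 85 mm) begins 54 mm behind the grasp point. The pads swing forward as they close: fully open they stand 13 mm farther back than shut.
Start: joints at [1.317, 0.213, -0.034, 1.323, 0, 1.571], TCP at [0.126, 0.484, 0.248] pointing down, gripper open.
Joint ranges: [-2.98, 2.98], [-0.74, 1.72], [-1.14, 1.35], [-2.1, 2.04], [-1.57, 1.44], [-3.14, 3.14]. Speed limits (rad/s): [1.89, 1.89, 2.39, 2.57, 3.14, 3.14].

INTERFACE

Orientations are given as a rotation vector (axis times angle).
In Python, from station import arm, imaging gives the robot as it stands.
- The arm moves only by the shell command python3 -m pendant 'ROWS' [FORCE]. ROWS is JSON, a list of rows, each an object with "fingers": the finger opening in mm, from 0 to 85.4; "translation": the shift along the tool's x, y, z each as a share of 150 mm, from -1 to 1, a list of three; "dr": the turn, a rotation vector about the tool's x, y, z each as a share of 30 degrees, from -1 to 1, a list of three. A call has 1 to 5 rows; each row shifts and turns the commanded pose from where the row before left it, along the tool's axes as they then stand; what a row does not reach is not made up. A row lasts 1/12 s, in which the tool goes at most 41.7 mm and 7.16 degrees, less where a joint would pass 70% of its speed; a pose out of reach is approached as far as the arm can. A call with a number of a shift or a turn outside -1 to 1 is refused whole. A call with a gripper value outside its range is refused whole. The fingers move at their own pace and stop on an object; FORCE is the grip in N (left out, the last holds). Time passes only in rows, so rows that do not move let the fingers close. It gives the time, the measured TCP pose, the force, the opening and the grip force at its end, in the units of the state.
- arm.sense(): the state, without advancing time (a new reading comes with each control period).
- imaging.snapshot(name): name is "scene" or "top"; returns (picture, depth): 480x640x3 uint8, blue, green, red; 480x640 float32, m along the optical axis (not along the pixel's ray), 0 where there is no reading.
- imaging.camera_model(name): a dict with "camera_matrix" (3x3 intrinsics, pixels), "view" (4x4, takes a point from world to camera coordinates). Camera axes: x right, y up, looking along -z (the intrinsics and any distortion apply to the point x, -y, -z); pixel columns grow to the right and rows downward; lengths in m; the calibration is good to about 2 mm. A picture is of the moment at which its call begins. camera_model takes no time and is no camera call.
- arm.hand_in(): hands the job in; it is judged then, once.
The state is a dict: "time": time; "joint_positions": joint angles; "dq": joint speeds; "effort": joint torques, N m; "ee_pos": TCP position; "ee_rot": TCP orientation; "wrist_force": force on the tool from outside, world axes, zero at the start; "wrist_torque": the same for the moment, N m; "finger_gap": finger opening in m; "grasp_force": force on a finger pad.
Only numpy, scipy, OpenCV 4.12 (cv2) and the standard library are available. Lean on these libraries where they do the work, as an engineer would, in place of code of your own. Each camera call takes 0.05 s, during which the arm holds its last target. There are 200 camera calls.

TASK

We are reporting a damaged set of vest weights: set the two sound weights from the mat, without dropping them, squarely on the one already in the tray so that the three make one neat flush pile. Then take the weight with the broken-off corner and hold it up 20 cm in front of the phone's lens, in the middle of its view, one big face square to the lens and the long side level, and finish while still holding it there, steady. Leave the dumbbells, tumbler and grip ring where they are and do not touch the phone or its tripod.

Things in the scene. Friction and masses are not known exactly. Their poses are not given: they have to be found in the camera images.
- tray: Open grey plastic tray, fixed, 280 (x) by 400 (y) by 45 mm high, walls and floor 5 mm thick, standing on the black rubber mat (fixed, 8 mm thick, its top at z = 0.008 m in the world under all the work). Origin: centre of its underside; inner floor at z = 5 mm. The sound weight to pile on lies in its +y half; the dumbbells, tumbler and grip ring in its middle and -y half.
- weight_tray: The sound vest weight that already lies flat and loose in the tray: a plain slab of bare grey cast iron 100 (x) by 50 (y) by 12 mm (z), about 0.45 kg, not magnetic. Origin: centre of its underside.
- weight_a: One sound vest weight lying flat on the mat, same slab: 100 (x) by 50 (y) by 12 mm, about 0.45 kg. Origin: centre of its underside. The three weights on the mat lie in any order.
- weight_b: The other sound vest weight lying flat on the mat, same slab: 100 (x) by 50 (y) by 12 mm, about 0.45 kg. Origin: centre of its underside.
- weight_broken: The damaged vest weight, flat on the mat: the same 100 (x) by 50 (y) by 12 mm slab with its +x +y corner broken off along a slanting line (from x = 20 mm on the +y long side to y = 3 mm on the +x end); the -x half is whole and 50 mm wide. About 0.4 kg. Origin: centre of the underside of the whole outline; z is up as it lies.
- phone: Silver phone (150 x 72 x 9 mm), fixed, clamped sideways on the mini tripod, rear camera towards the robot, tilted up 0.65 rad. Origin: face of its upper lens, the one meant, 165 mm above the mat. -x is the line of sight out of the lens (the shown weight belongs at x = -0.20 m, y = z = 0 in this frame); y is level, along the phone's long side. It reaches y = +20 to -130, z = -60 to +27 mm.
- tripod: The mini tripod under the phone, fixed, black, legs spread to a radius of 80 mm. Origin: on the mat under its middle.
- dumbbell_a: Chrome mini dumbbell in the tray, loose, 160 mm long along its x, six-sided heads 40 mm high. Origin: under its middle. Bystander.
- dumbbell_b: The other, identical chrome mini dumbbell in the tray. Origin: under its middle. Bystander.
- tumbler: Empty glass tumbler standing in the tray, loose, 68 mm wide at the rim, 95 mm tall. Origin: centre of its foot. Bystander.
- grip_ring: White silicone grip ring lying flat in the tray, loose, 72 mm wide, 20 mm high, 44 mm hole. Origin: centre of its underside. Bystander.

How it is judged:
On the way:
1. the three sound weights lie in one square pile in the tray, released (horizontal distance between each of weight_a, weight_b and weight_tray below 0.008 m and angle between the x axis of each of weight_a, weight_b and the x axis of weight_tray, either way round below 0.14 rad and angle between each of weight_a, weight_b's own z axis and vertical below 0.06 rad and linear speed of each of weight_a, weight_b below 0.02 m/s and contact force between the fingers and weight_a below 0.2 N and contact force between the fingers and weight_b below 0.2 N and ((z of weight_a in the frame of weight_tray between 0.009 and 0.015 m and z of weight_b in the frame of weight_tray between 0.021 and 0.027 m) or (z of weight_b in the frame of weight_tray between 0.009 and 0.015 m and z of weight_a in the frame of weight_tray between 0.021 and 0.027 m)) and angle between weight_tray's own z axis and vertical below 0.05 rad and z of weight_tray in the frame of tray below 0.009 m and horizontal distance between weight_tray and tray below 0.2 m and contact force between the fingers and weight_tray below 0.2 N), for 0.3 s.
At the end, for the whole second after the job is handed in: Sound weights piled, released, in the tray: each within 8 mm and 0.14 rad of the lowest. Fingers hold the broken one still: middle 0.16-0.24 m out from the lens, within 35 mm of the line of sight in phone y and z, big face square to it and long side along the phone's within 0.25 rad (all of step 1 and x of weight_broken in the frame of phone between -0.24 and -0.16 m and y of weight_broken in the frame of phone between -0.035 and 0.035 m and z of weight_broken in the frame of phone between -0.035 and 0.035 m and angle between the z axis of weight_broken and the x axis of phone, either way round below 0.25 rad and angle between the x axis of weight_broken and the y axis of phone, either way round below 0.25 rad and height (world z) of weight_broken above 0.2 m and contact force between the fingers and weight_broken above 1 N and contact force between weight_broken and phone below 0.2 N and linear speed of weight_broken below 0.02 m/s and angular speed of weight_broken below 0.1 rad/s); the arm keeps its last pose, push and grip.
It fails at once if a dumbbell, the tumbler or the grip ring is moved more than 15 mm (distance of any of dumbbell_a, dumbbell_b, tumbler, grip_ring from where it was at the start of the episode above 0.015 m).
It fails at once if the tumbler is tipped (angle between tumbler's own z axis and vertical above 0.3 rad).
It fails at once if the phone or its tripod is touched (over 1 N) (contact force between tripod and anything else above 1 N).
It fails at once if a weight is dropped (falls free of the fingers faster than 0.6 m/s, about 2 cm) ((linear speed of weight_a above 0.6 m/s and contact force between the fingers and weight_a below 0.1 N) or (linear speed of weight_b above 0.6 m/s and contact force between the fingers and weight_b below 0.1 N) or (linear speed of weight_broken above 0.6 m/s and contact force between the fingers and weight_broken below 0.1 N)).
It also fails if it takes over 56 s, if anything falls off the work surface, if the arm or the gripper's body presses on something with over 40 N, if the wrist force passes 120 N, or if a joint passes its speed limit or range.

## Working session

There is one attempt and no reset: what is moved stays moved. The work goes in short steps, Python scripts to look and compute and a shell command to move; the robot and the scene stay as the last step left them, time stands still between calls to the robot, and variables do not carry over. Pictures are saved under pics/ and viewed, at most 10 in all, crops included, and the job is handed in when it is done.

```bash
ls; mkdir -p pics
python3 - <<'E'
from station import arm, imaging
import cv2,numpy as np
for n in("scene","top"):
    p,d=imaging.snapshot(n); cv2.imwrite(f"pics/{n}0.png",p); np.save(f"pics/{n}0.npy",d)
    print(n,imaging.camera_model(n))
print(arm.sense())
E
```

```text
pics
scene {'camera_matrix': array([[520.31376392,   0.        , 317.17850099],
       [  0.        , 520.31376392, 240.04194037],
       [  0.        ,   0.        ,   1.        ]]), 'view': array([[ 0.06322158,  0.99796871,  0.00784177, -0.01646867],
       [-0.8558632 ,  0.05017429,  0.51476278,  0.4350135 ],
       [ 0.51332369, -0.0392556 ,  0.85729679, -1.59600738],
       [ 0.        ,  0.        ,  0.        ,  1.        ]])}
top {'camera_matrix': array([[597.69076218,   0.        , 324.40567742],
       [  0.        , 597.69076218, 235.1073538 ],
       [  0.        ,   0.        ,   1.        ]]), 'view': array([[-0.02189055, -0.99975128,  0.0042636 , -0.01761355],
       [ 0.98592199, -0.02088025,  0.16589708, -0.58939627],
       [-0.1657668 ,  0.00783516,  0.98613385, -1.37085169],
       [ 0.        ,  0.        ,  0.        ,  1.        ]])}
{'time': 0.1, 'joint_positions': array([ 1.31701510e+00,  2.13296313e-01, -3.49832808e-02,  1.32349052e+00,
       -4.87554719e-06,  1.57077881e+00]), 'dq': array([ 3.97936526e-05, -7.60186045e-04,  3.49735934e-03,  8.35110229e-04,
        1.92042586e-06,  8.71499816e-04]), 'effort': array([-6.37809762e-05, -6.87244248e+01,  4.87808025e+01,  1.21753002e-02,
        5.39568680e-05,  9.40012399e-06]), 'ee_pos': array([0.12546331, 0.48371077, 0.24787614]), 'ee_rot': array([-3.97527400e-01, -3.11622049e+00,  1.51823758e-03]), 'wrist_force': array([-0.89255943,  0.29270185, -0.27191676]), 'wrist_torque': array([ 0.03226428, -0.0134097 ,  0.04162504]), 'grasp_force': 0.0, 'finger_gap': 0.08537532488398905}
```

View pics/top0.png

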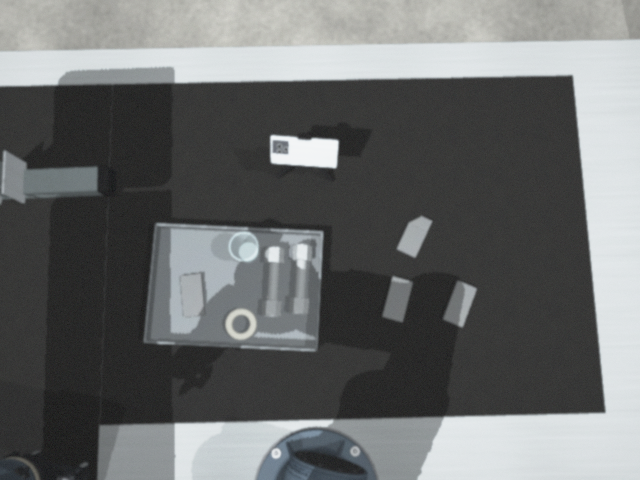

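View pics/scene0.png

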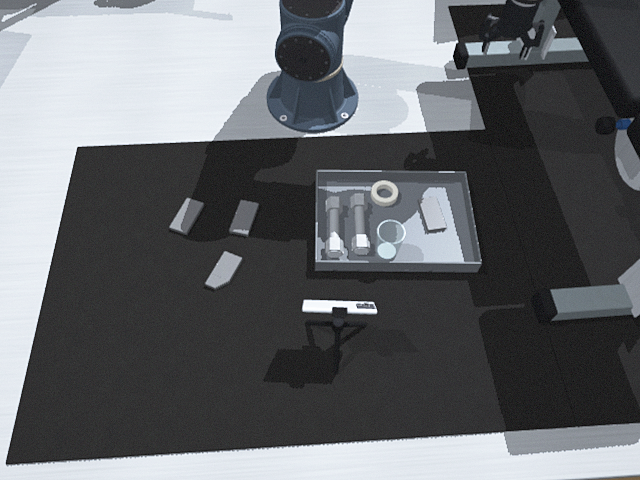

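The top view shows the sound mat weights at px (397,299) and (460,304). The broken one is at (414,236) and the tray weight at (192,295). The phone is at (304,150) with its lens bump on the left. The scene view agrees. Next I fit each pose by silhouette in both cameras.

```bash
cat > h.py <<'E'
from station import arm, imaging
import cv2, numpy as np
from scipy.optimize import minimize
from scipy.spatial.transform import Rotation as Ro
CM={n:imaging.camera_model(n) for n in("scene","top")}
def proj(n,P):
    V=CM[n]["view"];K=CM[n]["camera_matrix"];c=np.atleast_2d(P)@V[:3,:3].T+V[:3,3]
    c=c*[1,-1,-1];u=c@K.T;return u[:,:2]/u[:,2:]
def world(n,d):
    V=CM[n]["view"];K=CM[n]["camera_matrix"];v,u=np.mgrid[:480,:640]
    c=np.stack([(u-K[0,2])/K[0,0]*d,-(v-K[1,2])/K[1,1]*d,-d],-1)
    return (c-V[:3,3])@V[:3,:3]
SL=np.array([[-50,-25],[50,-25],[50,25],[-50,25]])/1e3
BR=np.array([[-50,-25],[50,-25],[50,3],[20,25],[-50,25]])/1e3
def hull(n,q,out,z0,h=.012):
    c,s=np.cos(q[2]),np.sin(q[2]);xy=out@np.array([[c,s],[-s,c]])+q[:2]
    P=np.vstack([np.c_[xy,np.full(len(xy),z)] for z in(z0,z0+h)])
    return cv2.convexHull(proj(n,P).astype(np.float32))
def mask(n,img,seed,thr,r=32):
    g=cv2.GaussianBlur(img,(3,3),0).max(2); m=(g>thr).astype(np.uint8)
    w=np.zeros_like(m);cv2.circle(w,seed,r,1,-1);m&=w
    return (cv2.connectedComponents(m)[1]==cv2.connectedComponents(m)[1][seed[1],seed[0]]).astype(np.uint8)
def fit(views,out,z0,q0):
    # views: list (name, mask)
    big=[cv2.resize(m*255,None,fx=4,fy=4,interpolation=cv2.INTER_LINEAR)>127 for _,m in views]
    def cost(q):
        t=0
        for (n,_),b in zip(views,big):
            a=np.zeros(b.shape,np.uint8);cv2.fillConvexPoly(a,np.round(((hull(n,q,out,z0)+.5)*4-.5)*16).astype(np.int32),1,shift=4)
            a=a>0;t+=1-(a&b).sum()/(a|b).sum()
        return t/len(views)
    best=None
    for dy in(0,.3,-.3):
        q=np.array(q0)+[0,0,dy]
        r=minimize(cost,q,method="Nelder-Mead",options=dict(initial_simplex=[q,q+[.01,0,0],q+[0,.01,0],q+[0,0,.2]],xatol=1e-4,fatol=1e-4))
        if best is None or r.fun<best.fun:best=r
    return best.x,best.fun
def go(p,R=None,yaw=None):
    """print shift (then turn) to the TCP target; tool down with closing line at yaw"""
    s=arm.sense();C=Ro.from_rotvec(s["ee_rot"])
    if yaw is not None:
        y=np.array([np.cos(yaw),np.sin(yaw),0])
        if y@C.as_matrix()[:,1]<0:y=-y
        z=np.array([0,0,-1.]);R=np.c_[np.cross(y,z),y,z]
    t=C.inv().apply(np.array(p)-s["ee_pos"])/.15
    print("t",round(s["time"],2),"pos",s["ee_pos"].round(4),"gap",round(s["finger_gap"],4),"F",round(float(s["grasp_force"]),1),s["wrist_force"].round(1))
    print("shift",t.round(4),"rows",np.linalg.norm(t)/.27)
    if R is not None:
        dr=(C.inv()*Ro.from_matrix(R)).as_rotvec()/np.radians(30);print("turn",dr.round(4),"rows",np.linalg.norm(dr)/.23)
        print("shift if turned first",(np.asarray(R).T@(np.array(p)-s["ee_pos"])/.15).round(4))
E
python3 - <<'E'
from h import *
I={n:cv2.imread(f"pics/{n}0.png") for n in CM};D={n:np.load(f"pics/{n}0.npy") for n in CM}
S={"m1":((397,299),(243,218),SL,.008,65),"m2":((460,304),(186,216),SL,.008,65),"br":((414,236),(223,270),BR,.008,70),"tray":((192,295),(432,214),SL,.013,0)}
for k,(a,b,o,z,thr) in S.items():
    W=world("top",D["top"]);c=W[a[1],a[0]];print(k,"depth",c.round(3),"bright",I["top"][a[1],a[0]],I["scene"][b[1],b[0]])
    if k=="tray":continue
    ms=[("top",mask("top",I["top"],a,thr)),("scene",mask("scene",I["scene"],b,thr))]
    print([int(m.sum()) for _,m in ms],[fit([v],o,z,[c[0],c[1],0]) for v in ms],fit(ms,o,z,[c[0],c[1],0]))
W=world("top",D["top"])
ph=W[130:170,265:342].reshape(-1,3);w=ph[(ph[:,2]>.08)];print("phone n",len(w),w.min(0),w.max(0))
c=w.mean(0);u,s,vt=np.linalg.svd(w-c,full_matrices=False);print(c,vt)
x=cv2.resize(I["top"][215:360,140:330],None,fx=3,fy=3,interpolation=cv2.INTER_CUBIC);y=cv2.resize(I["top"][125:175,260:345],None,fx=6,fy=6,interpolation=cv2.INTER_CUBIC)
o=np.zeros((x.shape[0],800,3),np.uint8);o=np.zeros((x.shape[0]+0,570,3),np.uint8);o[:]=x;cv2.imwrite("pics/traycrop.png",o)
E
```

```text
m1 depth [ 0.436 -0.2    0.022] bright [117 116 112] [110 104 104]
[993, 674] [(array([ 0.43658176, -0.20116001, -0.29435975]), np.float64(0.07249199070293355)), (array([ 0.43467325, -0.20291314, -0.2838106 ]), np.float64(0.06559652928416482))] (array([ 0.43531093, -0.20180563, -0.29755326]), np.float64(0.08055720387578719))
m2 depth [ 0.42  -0.349  0.022] bright [121 118 115] [112 107 106]
[1041, 706] [(array([ 0.42209038, -0.35113891, -0.40406622]), np.float64(0.08611377820451271)), (array([ 0.41985402, -0.3525308 , -0.42096719]), np.float64(0.05009698912035088))] (array([ 0.42074611, -0.35224201, -0.41614814]), np.float64(0.0760816091793694))
br depth [ 0.587 -0.248  0.021] bright [174 173 167] [173 168 162]
[974, 801] [(array([ 0.59121681, -0.2472791 , -0.40055831]), np.float64(0.15266636719502025)), (array([ 0.58859071, -0.25040196, -0.47091761]), np.float64(0.028113988049639937))] (array([ 0.58857822, -0.25040668, -0.47050404]), np.float64(0.09279119623158216))
tray depth [0.456 0.288 0.023] bright [177 174 168] [210 200 194]
phone n 1982 [ 0.35347148 -0.06386852  0.12230685] [0.79761872 0.08895856 1.44969748]
[0.75786799 0.01230743 0.17034342] [[-0.28164645 -0.03119977  0.95901087]
 [ 0.08519344  0.99471075  0.05738118]
 [ 0.9557287  -0.09786264  0.27749874]]
```

View pics/traycrop.png

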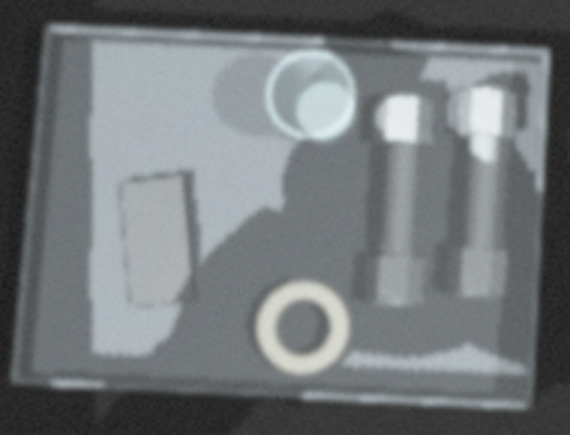

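Tray crop: the weight's top face has corners at about crop (119,181), (184,173), (191,300) and (129,306), which is px (180,275) to (204,315). The dark strip on its right is its side. I'll refine all the poses with averaged depth.

```bash
cat >> h.py <<'E'
def avg(n,k=8):
    X=[imaging.snapshot(n) for _ in range(k)];d=np.stack([x[1] for x in X]);d[d==0]=np.nan
    return np.mean([x[0] for x in X],0).astype(np.uint8),np.nanmedian(d,0)
def blob(n,D,seed,lo,hi,r=32):
    W=world(n,D);z=cv2.GaussianBlur(np.nan_to_num(W[...,2]),(3,3),0);m=((z>lo)&(z<hi)).astype(np.uint8)
    w=np.zeros_like(m);cv2.circle(w,seed,r,1,-1);L=cv2.connectedComponents(m&w)[1];return (L==L[seed[1],seed[0]]).astype(np.uint8)
E
python3 - <<'E'
from h import *
A={n:avg(n) for n in CM}
for n in CM:cv2.imwrite(f"pics/{n}1.png",A[n][0]);np.save(f"pics/{n}1.npy",A[n][1])
W={n:world(n,A[n][1]) for n in CM}
S={"m1":((397,299),(243,218),SL,.008),"m2":((460,304),(186,216),SL,.008),"br":((414,236),(223,270),BR,.008),"tray":((192,295),(432,214),SL,.013)}
Q={"m1":[.435,-.202,-.297],"m2":[.421,-.352,-.416],"br":[.5885,-.25,-.47],"tray":[.456,.288,.1]}
for k,(a,b,o,z) in S.items():
    zt=[np.nanmedian(W[n][s[1]-3:s[1]+4,s[0]-3:s[0]+4,2]) for n,s in(("top",a),("scene",b))]
    zf=[z,z]
    ms=[(n,blob(n,A[n][1],s,t-.006,t+.01)) for n,s,t in(("top",a,zt[0]),("scene",b,zt[1]))]
    print(k,np.round(zt,4),[int(m.sum()) for _,m in ms])
    for v in ms:
        q,f=fit([v],o,z+.006,Q[k]) if False else fit([v],o,z,Q[k]);print("  ",v[0],q.round(4),round(f,3))
for n,box in(("top",(130,172,262,345)),("scene",(295,325,298,382))):
    w=W[n][box[0]:box[1],box[2]:box[3]].reshape(-1,3);w=w[(w[:,2]>.1)&(w[:,2]<.25)&(w[:,0]<.85)]
    for _ in range(3):
        c=np.median(w,0) if _==0 else w.mean(0);vt=np.linalg.svd(w-w.mean(0),full_matrices=False)[2];w=w[abs((w-w.mean(0))@vt[2])<.006]
    print(n,"phone",len(w),w.mean(0).round(4),w.min(0).round(3),w.max(0).round(3));print(vt.round(3))
c=cv2.resize(A["top"][0][125:175,260:345],None,fx=6,fy=6,interpolation=cv2.INTER_CUBIC);cv2.imwrite("pics/phonecrop.png",c)
E
```

```text
m1 [0.0194 0.0195] [887, 649]
   top [ 0.4357 -0.2011 -0.2993] 0.041
   scene [ 0.4363 -0.2019 -0.2898] 0.1
m2 [0.0199 0.0194] [889, 656]
   top [ 0.4219 -0.35   -0.4211] 0.059
   scene [ 0.4215 -0.3501 -0.4123] 0.114
br [0.0199 0.0191] [782, 729]
   top [ 0.5911 -0.2491 -0.4782] 0.049
   scene [ 0.5898 -0.2498 -0.4604] 0.097
tray [0.0253 0.024 ] [899, 646]
   top [0.4553 0.2873 0.0952] 0.056
   scene [0.456  0.287  0.0802] 0.105
top phone 1920 [0.7597 0.0124 0.1612] [ 0.729 -0.064  0.125] [0.79  0.088 0.195]
[[-0.088 -0.996 -0.013]
 [-0.605  0.064 -0.794]
 [-0.791  0.062  0.608]]
scene phone 753 [0.772  0.0085 0.1722] [ 0.738 -0.065  0.127] [0.794 0.087 0.194]
[[ 0.09   0.996 -0.007]
 [-0.653  0.053 -0.756]
 [-0.752  0.072  0.655]]
```

View pics/phonecrop.png

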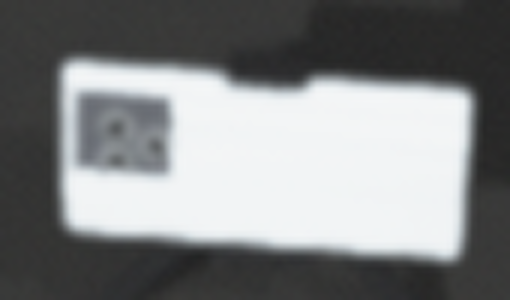

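Run:
```python
from h import *
V=CM["top"]["view"];K=CM["top"]["camera_matrix"];C=-V[:3,:3].T@V[:3,3]
r=V[:3,:3].T@(np.linalg.inv(K)@[279.7,145.3,1]*[1,-1,-1]);print("lens",C+r*(.173-C[2])/r[2])
go([.436,-.2015,.10],yaw=np.pi/2-.295)
```

```text
lens [0.77244824 0.06554569 0.173     ]
t 0.9 pos [0.1255 0.484  0.2483] gap 0.0855 F 0.0 [0.1 0.1 0.3]
shift [-3.1511 -3.9038  0.9886] rows 18.938214903403743
turn [ 0.0001 -0.0001  0.0787] rows 0.34211694153864697
shift if turned first [-3.3091 -3.7706  0.9889]
```

```bash
python3 -m pendant '[{"fingers":60,"translation":[-0.126,-0.156,0],"dr":[0,0,0.079]},{"fingers":60,"translation":[-0.126,-0.156,0],"dr":[0,0,0]},{"fingers":60,"translation":[-0.126,-0.156,0],"dr":[0,0,0]},{"fingers":60,"translation":[-0.126,-0.156,0],"dr":[0,0,0]},{"fingers":60,"translation":[-0.126,-0.156,0],"dr":[0,0,0]}]' 60
python3 -m pendant '[{"fingers":60,"translation":[-0.126,-0.156,0],"dr":[0,0,0]},{"fingers":60,"translation":[-0.126,-0.156,0],"dr":[0,0,0]},{"fingers":60,"translation":[-0.126,-0.156,0],"dr":[0,0,0]},{"fingers":60,"translation":[-0.126,-0.156,0],"dr":[0,0,0]},{"fingers":60,"translation":[-0.126,-0.156,0],"dr":[0,0,0]}]'
python3 -m pendant '[{"fingers":60,"translation":[-0.126,-0.156,0],"dr":[0,0,0]},{"fingers":60,"translation":[-0.126,-0.156,0],"dr":[0,0,0]},{"fingers":60,"translation":[-0.126,-0.156,0],"dr":[0,0,0]},{"fingers":60,"translation":[-0.126,-0.156,0],"dr":[0,0,0]},{"fingers":60,"translation":[-0.126,-0.156,0],"dr":[0,0,0]}]'
python3 -m pendant '[{"fingers":60,"translation":[-0.126,-0.156,0],"dr":[0,0,0]},{"fingers":60,"translation":[-0.126,-0.156,0],"dr":[0,0,0]},{"fingers":60,"translation":[-0.126,-0.156,0],"dr":[0,0,0]},{"fingers":60,"translation":[-0.126,-0.156,0],"dr":[0,0,0]},{"fingers":60,"translation":[-0.126,-0.156,0],"dr":[0,0,0]}]'
python3 -m pendant '[{"fingers":60,"translation":[-0.126,-0.156,0.2],"dr":[0,0,0]},{"fingers":60,"translation":[-0.126,-0.156,0.2],"dr":[0,0,0]},{"fingers":60,"translation":[-0.126,-0.156,0.2],"dr":[0,0,0]},{"fingers":60,"translation":[-0.126,-0.156,0.2],"dr":[0,0,0]},{"fingers":60,"translation":[0,0,0],"dr":[0,0,0]}]'
python3 - <<'E'
from h import *
go([.436,-.2015,.032],yaw=np.pi/2-.295)
E
```

```text
time: 1.32
ee_pos: [0.1832, 0.3437, 0.2483]
ee_rot: [0.461, 3.107, 0.0]
wrist_force: [0.5, -0.7, 0.6]
finger_gap: 0.0598
grasp_force: 0.0
time: 1.73
ee_pos: [0.2396, 0.2043, 0.2484]
ee_rot: [0.461, 3.107, 0.001]
wrist_force: [0.4, 0.4, 0.1]
finger_gap: 0.0599
grasp_force: 0.0
time: 2.15
ee_pos: [0.296, 0.0647, 0.2485]
ee_rot: [0.462, 3.107, 0.0]
wrist_force: [0.8, 1.5, -0.7]
finger_gap: 0.0601
grasp_force: 0.0
time: 2.57
ee_pos: [0.3525, -0.075, 0.2485]
ee_rot: [0.463, 3.107, -0.0]
wrist_force: [0.7, 1.0, 0.3]
finger_gap: 0.06
grasp_force: 0.0
time: 2.98
ee_pos: [0.3956, -0.1853, 0.1257]
ee_rot: [-0.465, -3.102, -0.001]
wrist_force: [-2.4, 1.7, -1.5]
finger_gap: 0.0603
grasp_force: 0.0
t 2.98 pos [ 0.3956 -0.1853  0.1257] gap 0.0603 F 0.0 [-2.4  1.7 -1.5]
shift [-0.2926 -0.024   0.6233] rows 2.5517681840903976
turn [-0.0001 -0.0098 -0.0052] rows 0.04844221549636715
shift if turned first [-0.2894 -0.0249  0.6248]
```

```bash
python3 -m pendant '[{"fingers":60,"translation":[-0.146,-0.012,0.1],"dr":[0,-0.005,0]},{"fingers":60,"translation":[-0.146,-0.012,0.1],"dr":[0,-0.005,-0.005]},{"fingers":60,"translation":[0,0,0.2],"dr":[0,0,0]},{"fingers":60,"translation":[0,0,0],"dr":[0,0,0]},{"fingers":60,"translation":[0,0,0],"dr":[0,0,0]}]' 60
python3 - <<'E'
from h import *
go([.436,-.2015,.032],yaw=np.pi/2-.295)
E
```

```text
time: 3.4
ee_pos: [0.4363, -0.1983, 0.0701]
ee_rot: [0.457, 3.106, 0.0]
wrist_force: [0.0, -0.0, 0.5]
finger_gap: 0.0599
grasp_force: 0.0
t 3.4 pos [ 0.4363 -0.1983  0.0701] gap 0.0599 F 0.0 [ 0.  -0.   0.5]
shift [-0.0039 -0.0213  0.2543] rows 0.9452775020189976
turn [0.0008 0.0039 0.0048] rows 0.027182114586842658
shift if turned first [-0.0045 -0.0212  0.2543]
```

```bash
python3 -m pendant '[{"fingers":60,"translation":[-0.004,-0.021,0],"dr":[0,0.004,0.005]},{"fingers":60,"translation":[0,0,0.13],"dr":[0,0,0]},{"fingers":60,"translation":[0,0,0.12],"dr":[0,0,0]},{"fingers":60,"translation":[0,0,0],"dr":[0,0,0]},{"fingers":60,"translation":[0,0,0.014],"dr":[0,0,0]}]' 60
python3 -m pendant '[{"fingers":60,"translation":[0,0,0.007],"dr":[0,0,0]},{"fingers":60,"translation":[0,0,0],"dr":[0,0,0]}]'
python3 -m pendant '[{"fingers":60,"translation":[0,0,0.007],"dr":[0,0,0]},{"fingers":60,"translation":[0,0,0.007],"dr":[0,0,0]},{"fingers":60,"translation":[0,0,0],"dr":[0,0,0]}]'
```

```text
time: 3.82
ee_pos: [0.4374, -0.2023, 0.0324]
ee_rot: [0.462, 3.104, -0.001]
wrist_force: [0.9, -0.1, -0.2]
finger_gap: 0.0598
grasp_force: 0.0
time: 3.98
ee_pos: [0.4379, -0.2025, 0.0313]
ee_rot: [0.461, 3.103, -0.001]
wrist_force: [-0.8, -0.1, 0.5]
finger_gap: 0.0598
grasp_force: 0.0
time: 4.23
ee_pos: [0.4374, -0.2022, 0.0281]
ee_rot: [0.461, 3.104, -0.001]
wrist_force: [-1.2, -0.0, 0.2]
finger_gap: 0.0598
grasp_force: 0.0
```

```bash
python3 -m pendant '[{"fingers":60,"translation":[0,0,0.013],"dr":[0,0,0]},{"fingers":60,"translation":[0,0,0],"dr":[0,0,0]}]'
python3 -m pendant '[{"fingers":60,"translation":[0,0,0.008],"dr":[0,0,0]},{"fingers":60,"translation":[0,0,0],"dr":[0,0,0]}]'
python3 -m pendant '[{"fingers":60,"translation":[0,0,0.008],"dr":[0,0,0]},{"fingers":60,"translation":[0,0,0],"dr":[0,0,0]}]'
```

```text
time: 4.4
ee_pos: [0.4372, -0.2021, 0.0258]
ee_rot: [0.461, 3.105, -0.001]
wrist_force: [0.7, -0.1, -0.4]
finger_gap: 0.0599
grasp_force: 0.0
time: 4.57
ee_pos: [0.4372, -0.2021, 0.0246]
ee_rot: [0.461, 3.105, -0.001]
wrist_force: [0.6, 0.1, 0.4]
finger_gap: 0.0602
grasp_force: 0.0
time: 4.73
ee_pos: [0.4372, -0.2021, 0.0234]
ee_rot: [0.462, 3.105, -0.001]
wrist_force: [-0.8, -0.4, -0.0]
finger_gap: 0.0597
grasp_force: 0.0
```

```bash
python3 -m pendant '[{"fingers":60,"translation":[0,0,0.008],"dr":[0,0,0]},{"fingers":60,"translation":[0,0,0.003],"dr":[0,0,0]},{"fingers":55,"translation":[0,0,0],"dr":[0,0,0]},{"fingers":40,"translation":[0,0,0],"dr":[0,0,0]},{"fingers":40,"translation":[0,0,0],"dr":[0,0,0]}]' 70
python3 -m pendant '[{"fingers":40,"translation":[0,0,0],"dr":[0,0,0]},{"fingers":40,"translation":[0,0,0],"dr":[0,0,0]}]'
```

```text
time: 5.15
ee_pos: [0.4374, -0.2023, 0.0224]
ee_rot: [0.462, 3.104, -0.001]
wrist_force: [-3.7, 1.0, 11.9]
finger_gap: 0.0479
grasp_force: 81.6
time: 5.32
ee_pos: [0.4374, -0.2023, 0.0224]
ee_rot: [0.462, 3.104, -0.001]
wrist_force: [-2.6, 0.5, 11.3]
finger_gap: 0.048
grasp_force: 81.1
```

```bash
python3 -m pendant '[{"fingers":40,"translation":[0,0,-0.03],"dr":[0,0,0]},{"fingers":40,"translation":[0,0,-0.12],"dr":[0,0,0]},{"fingers":40,"translation":[0,0,-0.2],"dr":[0,0,0]},{"fingers":40,"translation":[0,0,-0.25],"dr":[0,0,0]},{"fingers":40,"translation":[0,0,-0.25],"dr":[0,0,0]}]'
python3 -m pendant '[{"fingers":40,"translation":[0,0,-0.2],"dr":[0,0,0]},{"fingers":40,"translation":[0,0,0],"dr":[0,0,0]},{"fingers":40,"translation":[0,0,0],"dr":[0,0,0]}]'
python3 - <<'E'
from h import *
go([.4573,.2873,.18],yaw=np.pi/2+.088)
E
```

```text
time: 5.73
ee_pos: [0.4359, -0.2015, 0.1505]
ee_rot: [0.462, 3.106, 0.0]
wrist_force: [1.5, -0.6, -4.1]
finger_gap: 0.0484
grasp_force: 73.7
time: 5.98
ee_pos: [0.4375, -0.2023, 0.1805]
ee_rot: [0.461, 3.102, -0.002]
wrist_force: [-0.1, -0.4, -5.4]
finger_gap: 0.0481
grasp_force: 73.8
t 5.98 pos [ 0.4375 -0.2023  0.1805] gap 0.0481 F 73.8 [-0.1 -0.4 -5.4]
shift [ 8.2300e-01  3.1612e+00 -2.1000e-03] rows 12.09836636200879
turn [-0.0027  0.0107 -0.7317] rows 3.1815239411118137
shift if turned first [-0.4183  3.2397  0.0036]
```

```bash
python3 -m pendant '[{"fingers":40,"translation":[0.03,0.1,0],"dr":[0,0,0]},{"fingers":40,"translation":[0.053,0.205,0],"dr":[0,0,0]},{"fingers":40,"translation":[0.053,0.205,0],"dr":[0,0,0]},{"fingers":40,"translation":[0.053,0.205,0],"dr":[0,0,0]},{"fingers":40,"translation":[0.053,0.205,0],"dr":[0,0,0]}]'
python3 -m pendant '[{"fingers":40,"translation":[0.053,0.205,0],"dr":[0,0,0]},{"fingers":40,"translation":[0.053,0.205,0],"dr":[0,0,0]},{"fingers":40,"translation":[0.053,0.205,0],"dr":[0,0,0]},{"fingers":40,"translation":[0.053,0.205,0],"dr":[0,0,0]},{"fingers":40,"translation":[0.053,0.205,0],"dr":[0,0,0]}]'
python3 -m pendant '[{"fingers":40,"translation":[0.053,0.205,0],"dr":[0,0,0]},{"fingers":40,"translation":[0.053,0.205,0],"dr":[0,0,0]},{"fingers":40,"translation":[0.053,0.205,0],"dr":[0,0,0]},{"fingers":40,"translation":[0.053,0.205,0],"dr":[0,0,0]},{"fingers":40,"translation":[0.053,0.205,0],"dr":[0,0,0]}]'
python3 -m pendant '[{"fingers":40,"translation":[0.03,0.1,0],"dr":[0,0,0]},{"fingers":40,"translation":[0,0,0],"dr":[0,0,-0.18]},{"fingers":40,"translation":[0,0,0],"dr":[0,0,-0.18]},{"fingers":40,"translation":[0,0,0],"dr":[0,0,-0.18]},{"fingers":40,"translation":[0,0,0],"dr":[0,0,-0.19]}]'
python3 -m pendant '[{"fingers":40,"translation":[0,0,0],"dr":[0,0,0]},{"fingers":40,"translation":[0,0,0],"dr":[0,0,0]}]'
python3 - <<'E'
from h import *
go([.4573,.2873,.10],yaw=np.pi/2+.088)
p,d=imaging.snapshot("scene");cv2.imwrite("pics/s2.png",p[100:300,280:520].repeat(3,0).repeat(3,1))
E
```

```text
time: 6.4
ee_pos: [0.4409, -0.058, 0.1775]
ee_rot: [0.463, 3.107, -0.001]
wrist_force: [0.9, 0.4, -4.7]
finger_gap: 0.0477
grasp_force: 73.8
time: 6.82
ee_pos: [0.4476, 0.1006, 0.1774]
ee_rot: [0.462, 3.107, -0.002]
wrist_force: [0.8, 0.8, -4.5]
finger_gap: 0.048
grasp_force: 73.8
time: 7.23
ee_pos: [0.4544, 0.2591, 0.177]
ee_rot: [0.461, 3.107, -0.004]
wrist_force: [1.2, 0.4, -4.6]
finger_gap: 0.0481
grasp_force: 73.8
time: 7.65
ee_pos: [0.4547, 0.2732, 0.1768]
ee_rot: [0.144, -3.138, 0.004]
wrist_force: [-0.4, -0.5, -4.0]
finger_gap: 0.0483
grasp_force: 74.0
time: 7.82
ee_pos: [0.455, 0.2732, 0.1776]
ee_rot: [-0.132, 3.138, -0.003]
wrist_force: [-0.7, -1.0, -4.4]
finger_gap: 0.0482
grasp_force: 74.0
t 7.82 pos [0.455  0.2732 0.1776] gap 0.0482 F 74.0 [-0.7 -1.  -4.4]
shift [-0.0229  0.0936  0.5169] rows 1.9473327485648775
turn [-0.0043  0.0013 -0.0076] rows 0.0381861831819738
shift if turned first [-0.0236  0.0924  0.5171]
```

View pics/s2.png

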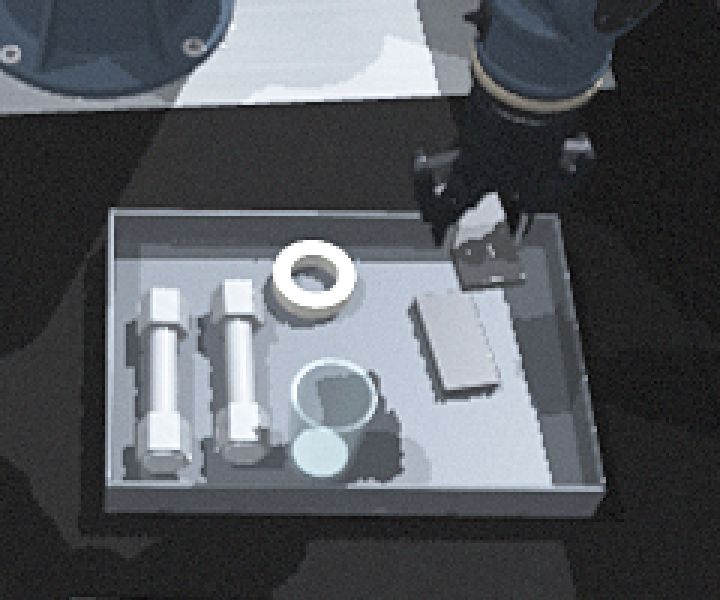

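The first weight is held level, at crop (490,260), above the tray weight at (455,345). Lowering it now.

```bash
python3 -m pendant '[{"fingers":40,"translation":[-0.012,0.046,0.1],"dr":[-0.004,0,0]},{"fingers":40,"translation":[-0.011,0.046,0.2],"dr":[0,0,-0.008]},{"fingers":40,"translation":[0,0,0.2],"dr":[0,0,0]},{"fingers":40,"translation":[0,0,0.2],"dr":[0,0,0]},{"fingers":40,"translation":[0,0,0.1],"dr":[0,0,0]}]'
python3 -m pendant '[{"fingers":40,"translation":[0,0,0],"dr":[0,0,0]},{"fingers":40,"translation":[0,0,0],"dr":[0,0,0]},{"fingers":40,"translation":[0,0,0],"dr":[0,0,0]}]'
python3 - <<'E'
from h import *
go([.4573,.2873,.040],yaw=np.pi/2+.088)
E
```

```text
time: 8.28
ee_pos: [0.4565, 0.2867, 0.0553]
ee_rot: [0.138, -3.138, 0.002]
wrist_force: [-1.8, -0.1, -4.6]
finger_gap: 0.0479
grasp_force: 73.9
time: 8.53
ee_pos: [0.4589, 0.288, 0.0602]
ee_rot: [-0.141, 3.134, 0.003]
wrist_force: [-0.5, -0.6, -3.9]
finger_gap: 0.0485
grasp_force: 74.0
t 8.53 pos [0.4589 0.288  0.0602] gap 0.0485 F 74.0 [-0.5 -0.6 -3.9]
shift [ 0.0115 -0.0042  0.1346] rows 0.500448408830458
turn [0.0029 0.0079 0.0036] rows 0.03988302887876739
shift if turned first [ 0.011  -0.004   0.1346]
```

```bash
python3 -m pendant '[{"fingers":40,"translation":[0.011,-0.004,0],"dr":[0.003,0.008,0.003]},{"fingers":40,"translation":[0,0,0.04],"dr":[0,0,0]},{"fingers":40,"translation":[0,0,0.04],"dr":[0,0,0]},{"fingers":40,"translation":[0,0,0.03],"dr":[0,0,0]},{"fingers":40,"translation":[0,0,0],"dr":[0,0,0]}]'
python3 -m pendant '[{"fingers":40,"translation":[0,0,0],"dr":[0,0,0]},{"fingers":40,"translation":[0,0,0],"dr":[0,0,0]}]'
python3 - <<'E'
from h import *
go([.4573,.2873,.040],yaw=np.pi/2+.088)
E
```

```text
time: 8.95
ee_pos: [0.4561, 0.2866, 0.0415]
ee_rot: [0.141, -3.136, 0.002]
wrist_force: [-0.4, -0.6, -3.3]
finger_gap: 0.0479
grasp_force: 74.0
time: 9.12
ee_pos: [0.4566, 0.287, 0.0425]
ee_rot: [0.141, -3.137, 0.001]
wrist_force: [0.5, -0.2, -4.1]
finger_gap: 0.0476
grasp_force: 74.0
t 9.12 pos [0.4566 0.287  0.0425] gap 0.0476 F 74.0 [ 0.5 -0.2 -4.1]
shift [-0.0045  0.0018  0.017 ] rows 0.06548363823151081
turn [-0.0014 -0.0026  0.0031] rows 0.018477860754558553
shift if turned first [-0.0045  0.0018  0.017 ]
```

```bash
python3 -m pendant '[{"fingers":40,"translation":[-0.003,0.001,0.013],"dr":[0,0,0.003]},{"fingers":40,"translation":[0,0,0],"dr":[0,0,0]},{"fingers":40,"translation":[0,0,0],"dr":[0,0,0]}]'
python3 -m pendant '[{"fingers":40,"translation":[0,0,0.005],"dr":[0,0,0]},{"fingers":40,"translation":[0,0,0],"dr":[0,0,0]}]'
```

```text
time: 9.37
ee_pos: [0.4571, 0.2872, 0.0406]
ee_rot: [0.138, -3.137, 0.001]
wrist_force: [-0.0, 0.2, -4.4]
finger_gap: 0.0479
grasp_force: 74.0
time: 9.53
ee_pos: [0.4571, 0.2871, 0.0398]
ee_rot: [0.138, -3.137, 0.001]
wrist_force: [-0.2, 0.4, -4.1]
finger_gap: 0.0482
grasp_force: 74.0
```

```bash
python3 -m pendant '[{"fingers":40,"translation":[0,0,0.004],"dr":[0,0,0]},{"fingers":40,"translation":[0,0,0],"dr":[0,0,0]}]'
python3 -m pendant '[{"fingers":40,"translation":[0,0,0.004],"dr":[0,0,0]},{"fingers":40,"translation":[0,0,0],"dr":[0,0,0]}]'
```

```text
time: 9.7
ee_pos: [0.4571, 0.2872, 0.0395]
ee_rot: [0.138, -3.138, 0.001]
wrist_force: [-1.5, -0.1, 0.0]
finger_gap: 0.0478
grasp_force: 75.7
time: 9.87
ee_pos: [0.4572, 0.2872, 0.0394]
ee_rot: [0.138, -3.138, 0.001]
wrist_force: [-5.7, -3.5, 13.2]
finger_gap: 0.0481
grasp_force: 78.0
```

```bash
python3 -m pendant '[{"fingers":40,"translation":[0,0,-0.005],"dr":[0,0,0]},{"fingers":53,"translation":[0,0,0],"dr":[0,0,0]},{"fingers":62,"translation":[0,0,0],"dr":[0,0,0]},{"fingers":62,"translation":[0,0,0],"dr":[0,0,0]},{"fingers":62,"translation":[0,0,-0.03],"dr":[0,0,0]}]'
python3 -m pendant '[{"fingers":62,"translation":[0,0,-0.15],"dr":[0,0,0]},{"fingers":62,"translation":[0,0,-0.25],"dr":[0,0,0]},{"fingers":62,"translation":[0,0,-0.25],"dr":[0,0,0]},{"fingers":62,"translation":[0,0,-0.25],"dr":[0,0,0]},{"fingers":62,"translation":[0,0,0],"dr":[0,0,0]}]'
python3 - <<'E'
from h import *
go([.4217,-.350,.15],yaw=np.pi/2-.417)
E
```

```text
time: 10.28
ee_pos: [0.4568, 0.287, 0.0434]
ee_rot: [0.138, -3.136, 0.002]
wrist_force: [0.5, 0.5, 0.6]
finger_gap: 0.0621
grasp_force: 0.0
time: 10.7
ee_pos: [0.4596, 0.2888, 0.1863]
ee_rot: [-0.138, 3.132, 0.006]
wrist_force: [1.9, 0.3, 0.7]
finger_gap: 0.062
grasp_force: 0.0
t 10.7 pos [0.4596 0.2888 0.1863] gap 0.062 F 0.0 [1.9 0.3 0.7]
shift [ 0.6284 -4.2207  0.2219] rows 15.825720262149762
turn [0.0102 0.0116 0.9647] rows 4.194903808770392
shift if turned first [-1.4935 -3.9961  0.2418]
```

```bash
python3 -m pendant '[{"fingers":60,"translation":[0.031,-0.211,0],"dr":[0,0,0]},{"fingers":60,"translation":[0.031,-0.211,0],"dr":[0,0,0]},{"fingers":60,"translation":[0.031,-0.211,0],"dr":[0,0,0]},{"fingers":60,"translation":[0.031,-0.211,0],"dr":[0,0,0]},{"fingers":60,"translation":[0.031,-0.211,0],"dr":[0,0,0]}]'
python3 -m pendant '[{"fingers":60,"translation":[0.031,-0.211,0],"dr":[0,0,0]},{"fingers":60,"translation":[0.031,-0.211,0],"dr":[0,0,0]},{"fingers":60,"translation":[0.031,-0.211,0],"dr":[0,0,0]},{"fingers":60,"translation":[0.031,-0.211,0],"dr":[0,0,0]},{"fingers":60,"translation":[0.031,-0.211,0],"dr":[0,0,0]}]'
python3 -m pendant '[{"fingers":60,"translation":[0.031,-0.211,0],"dr":[0,0,0]},{"fingers":60,"translation":[0.031,-0.211,0],"dr":[0,0,0]},{"fingers":60,"translation":[0.031,-0.211,0],"dr":[0,0,0]},{"fingers":60,"translation":[0.031,-0.211,0],"dr":[0,0,0]},{"fingers":60,"translation":[0.031,-0.211,0],"dr":[0,0,0]}]'
python3 -m pendant '[{"fingers":60,"translation":[0.031,-0.211,0.05],"dr":[0,0,0]},{"fingers":60,"translation":[0.031,-0.211,0.05],"dr":[0,0,0]},{"fingers":60,"translation":[0.031,-0.211,0.05],"dr":[0,0,0]},{"fingers":60,"translation":[0.031,-0.211,0.05],"dr":[0,0,0]},{"fingers":60,"translation":[0.031,-0.211,0],"dr":[0,0,0]}]'
python3 -m pendant '[{"fingers":60,"translation":[0,0,0],"dr":[0,0,0.2]},{"fingers":60,"translation":[0,0,0],"dr":[0,0,0.2]},{"fingers":60,"translation":[0,0,0],"dr":[0,0,0.2]},{"fingers":60,"translation":[0,0,0],"dr":[0,0,0.2]},{"fingers":60,"translation":[0,0,0],"dr":[0.01,0.01,0.165]}]'
python3 -m pendant '[{"fingers":60,"translation":[0,0,0],"dr":[0,0,0]},{"fingers":60,"translation":[0,0,0],"dr":[0,0,0]}]'
python3 - <<'E'
from h import *
go([.4217,-.350,.06],yaw=np.pi/2-.417)
n="top";I,D=avg("top",4)
for k,s,o,z,q in(("pile",(190,295),SL,.025,[.456,.288,.09]),):
    W=world(n,D);print(np.nanmedian(W[290:300,186:196,2]))
    print(fit([(n,blob(n,D,s,.031,.047))],o,z,q))
c=I[260:335,165:225];cv2.imwrite("pics/pile1.png",cv2.resize(c,None,fx=7,fy=7,interpolation=cv2.INTER_CUBIC))
E
```

```text
time: 11.12
ee_pos: [0.4477, 0.1263, 0.1793]
ee_rot: [0.139, -3.138, 0.001]
wrist_force: [-0.1, 0.1, 0.0]
finger_gap: 0.0598
grasp_force: 0.0
time: 11.53
ee_pos: [0.4385, -0.0336, 0.1796]
ee_rot: [0.139, -3.138, 0.001]
wrist_force: [1.1, 0.8, -0.6]
finger_gap: 0.0598
grasp_force: 0.0
time: 11.95
ee_pos: [0.4292, -0.1934, 0.1797]
ee_rot: [0.138, -3.138, 0.002]
wrist_force: [1.6, 0.3, -0.0]
finger_gap: 0.0596
grasp_force: 0.0
time: 12.37
ee_pos: [0.4194, -0.3527, 0.1483]
ee_rot: [0.138, -3.136, -0.0]
wrist_force: [0.4, 1.5, -0.6]
finger_gap: 0.0602
grasp_force: 0.0
time: 12.78
ee_pos: [0.4202, -0.3517, 0.1497]
ee_rot: [-0.658, -3.065, 0.008]
wrist_force: [-0.0, 0.3, 0.2]
finger_gap: 0.0599
grasp_force: 0.0
time: 12.95
ee_pos: [0.4204, -0.3515, 0.1496]
ee_rot: [-0.645, -3.068, 0.008]
wrist_force: [0.5, -0.3, 0.1]
finger_gap: 0.06
grasp_force: 0.0
t 12.95 pos [ 0.4204 -0.3515  0.1496] gap 0.06 F 0.0 [ 0.5 -0.3  0.1]
shift [-0.0075  0.0163  0.5972] rows 2.213002617536587
turn [-0.0125 -0.0106  0.0053] rows 0.07480486511664838
shift if turned first [-0.0042  0.0125  0.5974]
0.037045113923307546
(array([0.4553153 , 0.28918219, 0.09383655]), np.float64(0.09385698598281766))
```

View pics/pile1.png

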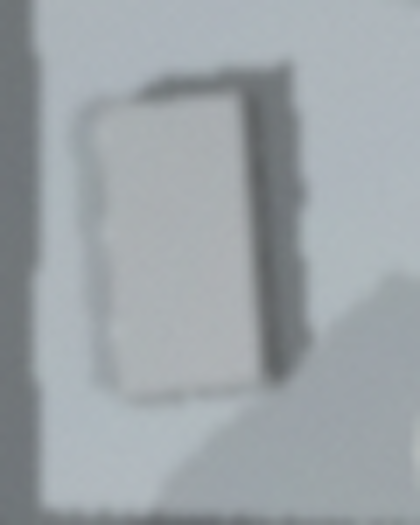

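The pile of two is flush: the top face spans crop (85,100) to (280,390) with no visible step, height 37 mm, and an offset of at most 2 mm. On to the second weight.

```bash
python3 -m pendant '[{"fingers":60,"translation":[-0.005,0.013,0],"dr":[-0.012,-0.01,0.005]},{"fingers":60,"translation":[0,0,0.2],"dr":[0,0,0]},{"fingers":60,"translation":[0,0,0.2],"dr":[0,0,0]},{"fingers":60,"translation":[0,0,0.2],"dr":[0,0,0]},{"fingers":60,"translation":[0,0,0],"dr":[0,0,0]}]'
python3 -m pendant '[{"fingers":60,"translation":[0,0,0],"dr":[0,0,0]},{"fingers":60,"translation":[0,0,0],"dr":[0,0,0]}]'
python3 - <<'E'
from h import *
go([.4217,-.350,.024],yaw=np.pi/2-.417)
E
```

```text
time: 13.57
ee_pos: [0.4193, -0.3479, 0.0547]
ee_rot: [-0.652, -3.066, -0.005]
wrist_force: [-1.1, 1.2, -1.0]
finger_gap: 0.0596
grasp_force: 0.0
time: 13.73
ee_pos: [0.4223, -0.3505, 0.061]
ee_rot: [0.654, 3.072, -0.001]
wrist_force: [0.3, -0.3, 0.4]
finger_gap: 0.0598
grasp_force: 0.0
t 13.73 pos [ 0.4223 -0.3505  0.061 ] gap 0.0598 F 0.0 [ 0.3 -0.3  0.4]
shift [0.0053 0.0014 0.2468] rows 0.9142927809392263
turn [-0.0012  0.0017 -0.0048] rows 0.022777867643324436
shift if turned first [0.0051 0.0012 0.2468]
```

```bash
python3 -m pendant '[{"fingers":60,"translation":[0.004,0,0.08],"dr":[0,0,-0.005]},{"fingers":60,"translation":[0,0,0.08],"dr":[0,0,0]},{"fingers":60,"translation":[0,0,0.05],"dr":[0,0,0]},{"fingers":60,"translation":[0,0,0],"dr":[0,0,0]},{"fingers":60,"translation":[0,0,0],"dr":[0,0,0]}]'
python3 -m pendant '[{"fingers":60,"translation":[0,0,0.024],"dr":[0,0,0]},{"fingers":60,"translation":[0,0,0],"dr":[0,0,0]},{"fingers":60,"translation":[0,0,0],"dr":[0,0,0]}]'
python3 - <<'E'
from h import *
go([.4217,-.350,.024],yaw=np.pi/2-.417)
E
```

```text
time: 14.15
ee_pos: [0.4215, -0.3501, 0.0289]
ee_rot: [0.65, 3.073, -0.001]
wrist_force: [0.5, 0.6, 0.4]
finger_gap: 0.0598
grasp_force: 0.0
time: 14.4
ee_pos: [0.4213, -0.3499, 0.0247]
ee_rot: [-0.651, -3.073, 0.001]
wrist_force: [-0.1, 0.5, -1.1]
finger_gap: 0.06
grasp_force: 0.0
t 14.4 pos [ 0.4213 -0.3499  0.0247] gap 0.06 F 0.0 [-0.1  0.5 -1.1]
shift [-0.0027  0.0005  0.0048] rows 0.02035514897078702
turn [-0.0009 -0.0001 -0.0003] rows 0.004414270244216498
shift if turned first [-0.0027  0.0005  0.0048]
```

Close and lift.

```bash
python3 -m pendant '[{"fingers":55,"translation":[0,0,0.005],"dr":[0,0,0]},{"fingers":40,"translation":[0,0,0],"dr":[0,0,0]},{"fingers":40,"translation":[0,0,0],"dr":[0,0,0]},{"fingers":40,"translation":[0,0,0],"dr":[0,0,0]},{"fingers":40,"translation":[0,0,0],"dr":[0,0,0]}]' 70
python3 -m pendant '[{"fingers":40,"translation":[0,0,-0.03],"dr":[0,0,0]},{"fingers":40,"translation":[0,0,-0.12],"dr":[0,0,0]},{"fingers":40,"translation":[0,0,-0.2],"dr":[0,0,0]},{"fingers":40,"translation":[0,0,-0.25],"dr":[0,0,0]},{"fingers":40,"translation":[0,0,-0.25],"dr":[0,0,0]}]'
python3 -m pendant '[{"fingers":40,"translation":[0,0,-0.2],"dr":[0,0,0]},{"fingers":40,"translation":[0,0,0],"dr":[0,0,0]},{"fingers":40,"translation":[0,0,0],"dr":[0,0,0]}]'
python3 - <<'E'
from h import *
go([.4555,.2877,.18],yaw=np.pi/2+.088)
E
```

```text
time: 14.82
ee_pos: [0.4213, -0.3499, 0.0242]
ee_rot: [-0.65, -3.073, 0.001]
wrist_force: [-1.9, 1.7, 8.6]
finger_gap: 0.0482
grasp_force: 72.0
time: 15.23
ee_pos: [0.4204, -0.3491, 0.1521]
ee_rot: [-0.65, -3.071, -0.001]
wrist_force: [1.6, -1.3, -3.6]
finger_gap: 0.048
grasp_force: 73.7
time: 15.48
ee_pos: [0.4218, -0.3502, 0.1823]
ee_rot: [0.65, 3.072, -0.002]
wrist_force: [0.1, 0.9, -5.1]
finger_gap: 0.0481
grasp_force: 73.8
t 15.48 pos [ 0.4218 -0.3502  0.1823] gap 0.0481 F 73.8 [ 0.1  0.9 -5.1]
shift [1.5179 3.9792 0.0083] rows 15.773610186814516
turn [-0.003   0.0033 -0.9648] rows 4.194763903010924
shift if turned first [-0.5974  4.2167  0.0157]
```

```bash
python3 -m pendant '[{"fingers":40,"translation":[0.038,0.1,0],"dr":[0,0,0]},{"fingers":40,"translation":[0.076,0.199,0],"dr":[0,0,0]},{"fingers":40,"translation":[0.076,0.199,0],"dr":[0,0,0]},{"fingers":40,"translation":[0.076,0.199,0],"dr":[0,0,0]},{"fingers":40,"translation":[0.076,0.199,0],"dr":[0,0,0]}]'
python3 -m pendant '[{"fingers":40,"translation":[0.076,0.199,0],"dr":[0,0,0]},{"fingers":40,"translation":[0.076,0.199,0],"dr":[0,0,0]},{"fingers":40,"translation":[0.076,0.199,0],"dr":[0,0,0]},{"fingers":40,"translation":[0.076,0.199,0],"dr":[0,0,0]},{"fingers":40,"translation":[0.076,0.199,0],"dr":[0,0,0]}]'
python3 -m pendant '[{"fingers":40,"translation":[0.076,0.199,0],"dr":[0,0,0]},{"fingers":40,"translation":[0.076,0.199,0],"dr":[0,0,0]},{"fingers":40,"translation":[0.076,0.199,0],"dr":[0,0,0]},{"fingers":40,"translation":[0.076,0.199,0],"dr":[0,0,0]},{"fingers":40,"translation":[0.076,0.199,0],"dr":[0,0,0]}]'
python3 -m pendant '[{"fingers":40,"translation":[0.076,0.199,0],"dr":[0,0,0]},{"fingers":40,"translation":[0.076,0.199,0],"dr":[0,0,0]},{"fingers":40,"translation":[0.076,0.199,0],"dr":[0,0,0]},{"fingers":40,"translation":[0.076,0.199,0],"dr":[0,0,0]},{"fingers":40,"translation":[0.076,0.199,0],"dr":[0,0,0]}]'
python3 -m pendant '[{"fingers":40,"translation":[0.038,0.1,0],"dr":[0,0,-0.1]},{"fingers":40,"translation":[0,0,0],"dr":[0,0,-0.21]},{"fingers":40,"translation":[0,0,0],"dr":[0,0,-0.21]},{"fingers":40,"translation":[0,0,0],"dr":[0,0,-0.21]},{"fingers":40,"translation":[0,0,0],"dr":[0,0,-0.21]}]'
python3 -m pendant '[{"fingers":40,"translation":[0,0,0],"dr":[0,0,0]},{"fingers":40,"translation":[0,0,0],"dr":[0,0,0]}]'
python3 - <<'E'
from h import *
go([.4555,.2877,.08],yaw=np.pi/2+.088)
E
```

```text
time: 15.9
ee_pos: [0.4275, -0.2043, 0.1791]
ee_rot: [-0.651, -3.07, -0.001]
wrist_force: [0.4, 1.1, -3.6]
finger_gap: 0.0483
grasp_force: 73.8
time: 16.32
ee_pos: [0.4358, -0.0449, 0.1794]
ee_rot: [-0.65, -3.07, 0.001]
wrist_force: [0.8, -0.9, -3.4]
finger_gap: 0.0482
grasp_force: 73.8
time: 16.73
ee_pos: [0.4442, 0.1144, 0.1793]
ee_rot: [-0.65, -3.07, 0.002]
wrist_force: [1.4, -0.8, -3.8]
finger_gap: 0.048
grasp_force: 73.8
time: 17.15
ee_pos: [0.4527, 0.2737, 0.179]
ee_rot: [-0.65, -3.071, 0.004]
wrist_force: [1.6, -0.8, -3.6]
finger_gap: 0.048
grasp_force: 73.8
time: 17.57
ee_pos: [0.4537, 0.2882, 0.1788]
ee_rot: [0.127, -3.135, 0.003]
wrist_force: [0.6, 0.1, -3.7]
finger_gap: 0.0479
grasp_force: 73.9
time: 17.73
ee_pos: [0.4541, 0.2882, 0.1795]
ee_rot: [0.112, -3.137, 0.002]
wrist_force: [0.7, -0.1, -3.9]
finger_gap: 0.048
grasp_force: 73.9
t 17.73 pos [0.4541 0.2882 0.1795] gap 0.048 F 73.9 [ 0.7 -0.1 -3.9]
shift [-0.0112 -0.003   0.6636] rows 2.4579789966759997
turn [-0.0022 -0.0054 -0.0314] rows 0.13876070372168572
shift if turned first [-0.0093 -0.0039  0.6636]
```

```bash
python3 -m pendant '[{"fingers":40,"translation":[-0.01,-0.003,0],"dr":[-0.002,-0.005,-0.031]},{"fingers":40,"translation":[0,0,0.2],"dr":[0,0,0]},{"fingers":40,"translation":[0,0,0.2],"dr":[0,0,0]},{"fingers":40,"translation":[0,0,0.2],"dr":[0,0,0]},{"fingers":40,"translation":[0,0,0.1],"dr":[0,0,0]}]'
python3 -m pendant '[{"fingers":40,"translation":[0,0,0.04],"dr":[0,0,0]},{"fingers":40,"translation":[0,0,0],"dr":[0,0,0]},{"fingers":40,"translation":[0,0,0],"dr":[0,0,0]},{"fingers":40,"translation":[0,0,0],"dr":[0,0,0]}]'
python3 - <<'E'
from h import *
go([.4555,.2877,.054],yaw=np.pi/2+.088)
E
```

```text
time: 18.15
ee_pos: [0.4549, 0.2873, 0.0724]
ee_rot: [0.14, -3.137, 0.001]
wrist_force: [-1.1, -0.3, -3.6]
finger_gap: 0.0481
grasp_force: 73.9
time: 18.48
ee_pos: [0.4573, 0.2888, 0.0713]
ee_rot: [-0.142, 3.135, 0.003]
wrist_force: [0.0, -0.2, -4.3]
finger_gap: 0.0477
grasp_force: 73.9
t 18.48 pos [0.4573 0.2888 0.0713] gap 0.0477 F 73.9 [ 0.  -0.2 -4.3]
shift [ 0.0128 -0.0066  0.1152] rows 0.43007986241870716
turn [0.0036 0.0072 0.0051] rows 0.04146157015855181
shift if turned first [ 0.0124 -0.0064  0.1153]
```

```bash
python3 -m pendant '[{"fingers":40,"translation":[0.008,-0.004,0],"dr":[0.003,0.006,0.005]},{"fingers":40,"translation":[0,0,0.04],"dr":[0,0,0]},{"fingers":40,"translation":[0,0,0.04],"dr":[0,0,0]},{"fingers":40,"translation":[0,0,0.025],"dr":[0,0,0]},{"fingers":40,"translation":[0,0,0],"dr":[0,0,0]}]'
python3 -m pendant '[{"fingers":40,"translation":[0,0,0],"dr":[0,0,0]},{"fingers":40,"translation":[0,0,0],"dr":[0,0,0]}]'
python3 - <<'E'
from h import *
go([.4555,.2877,.053],yaw=np.pi/2+.088)
E
```

```text
time: 18.9
ee_pos: [0.4551, 0.2875, 0.0535]
ee_rot: [0.139, -3.137, 0.001]
wrist_force: [-0.5, -0.3, -3.6]
finger_gap: 0.0482
grasp_force: 73.9
time: 19.07
ee_pos: [0.4552, 0.2876, 0.054]
ee_rot: [0.139, -3.137, 0.001]
wrist_force: [-0.9, 0.1, -3.9]
finger_gap: 0.0482
grasp_force: 73.9
t 19.07 pos [0.4552 0.2876 0.054 ] gap 0.0482 F 73.9 [-0.9  0.1 -3.9]
shift [-0.002   0.0007  0.0069] rows 0.026711410410465753
turn [-0.0015 -0.0028  0.0011] rows 0.014380777008299579
shift if turned first [-0.002   0.0007  0.0069]
```

```bash
python3 -m pendant '[{"fingers":40,"translation":[0,0,0.005],"dr":[0,0,0]},{"fingers":40,"translation":[0,0,0],"dr":[0,0,0]}]'
python3 -m pendant '[{"fingers":40,"translation":[0,0,0.004],"dr":[0,0,0]},{"fingers":40,"translation":[0,0,0],"dr":[0,0,0]}]'
python3 -m pendant '[{"fingers":40,"translation":[0,0,0.004],"dr":[0,0,0]},{"fingers":40,"translation":[0,0,0],"dr":[0,0,0]}]'
```

```text
time: 19.23
ee_pos: [0.4553, 0.2876, 0.0533]
ee_rot: [0.139, -3.137, 0.001]
wrist_force: [0.1, 0.4, -4.8]
finger_gap: 0.048
grasp_force: 73.9
time: 19.4
ee_pos: [0.4553, 0.2876, 0.0532]
ee_rot: [0.139, -3.138, 0.001]
wrist_force: [-2.3, -2.4, 3.1]
finger_gap: 0.0479
grasp_force: 74.7
time: 19.57
ee_pos: [0.4553, 0.2877, 0.0532]
ee_rot: [0.139, -3.138, 0.0]
wrist_force: [-6.2, -4.2, 14.9]
finger_gap: 0.0481
grasp_force: 76.0
```

```bash
python3 -m pendant '[{"fingers":40,"translation":[0,0,-0.006],"dr":[0,0,0]},{"fingers":53,"translation":[0,0,0],"dr":[0,0,0]},{"fingers":62,"translation":[0,0,0],"dr":[0,0,0]},{"fingers":62,"translation":[0,0,0],"dr":[0,0,0]},{"fingers":62,"translation":[0,0,-0.03],"dr":[0,0,0]}]'
python3 -m pendant '[{"fingers":62,"translation":[0,0,-0.15],"dr":[0,0,0]},{"fingers":62,"translation":[0,0,-0.25],"dr":[0,0,0]},{"fingers":62,"translation":[0,0,-0.25],"dr":[0,0,0]},{"fingers":62,"translation":[0,0,-0.25],"dr":[0,0,0]},{"fingers":62,"translation":[0,0,0],"dr":[0,0,0]}]'
python3 - <<'E'
from h import *
l=np.array([np.cos(-.47),np.sin(-.47)]);p=np.array([.5905,-.2495])-.003*l
go([*p,.18],yaw=np.pi/2-.47);print(p)
E
```

```text
time: 19.98
ee_pos: [0.455, 0.2874, 0.0571]
ee_rot: [0.139, -3.136, 0.002]
wrist_force: [0.1, -0.4, -0.3]
finger_gap: 0.0619
grasp_force: 0.0
time: 20.4
ee_pos: [0.4578, 0.2892, 0.2]
ee_rot: [-0.139, 3.131, 0.006]
wrist_force: [0.9, 1.3, 1.1]
finger_gap: 0.0621
grasp_force: 0.0
t 20.4 pos [0.4578 0.2892 0.2   ] gap 0.0621 F 0.0 [0.9 1.3 1.1]
shift [-0.5456 -3.6456  0.1238] rows 13.660182473042344
turn [0.0108 0.0114 1.0669] rows 4.639208255125163
shift if turned first [-2.3954 -2.8013  0.1335]
[ 0.5878253  -0.24814134]
```

```bash
python3 -m pendant '[{"fingers":60,"translation":[-0.03,-0.2,0],"dr":[0,0,0]},{"fingers":60,"translation":[-0.03,-0.2,0],"dr":[0,0,0]},{"fingers":60,"translation":[-0.03,-0.2,0],"dr":[0,0,0]},{"fingers":60,"translation":[-0.03,-0.2,0],"dr":[0,0,0]},{"fingers":60,"translation":[-0.03,-0.2,0],"dr":[0,0,0]}]'
python3 -m pendant '[{"fingers":60,"translation":[-0.03,-0.2,0],"dr":[0,0,0]},{"fingers":60,"translation":[-0.03,-0.2,0],"dr":[0,0,0]},{"fingers":60,"translation":[-0.03,-0.2,0],"dr":[0,0,0]},{"fingers":60,"translation":[-0.03,-0.2,0],"dr":[0,0,0]},{"fingers":60,"translation":[-0.03,-0.2,0],"dr":[0,0,0]}]'
python3 -m pendant '[{"fingers":60,"translation":[-0.03,-0.2,0],"dr":[0,0,0]},{"fingers":60,"translation":[-0.03,-0.2,0],"dr":[0,0,0]},{"fingers":60,"translation":[-0.03,-0.2,0],"dr":[0,0,0]},{"fingers":60,"translation":[-0.03,-0.2,0],"dr":[0,0,0]},{"fingers":60,"translation":[-0.03,-0.2,0],"dr":[0,0,0]}]'
python3 -m pendant '[{"fingers":60,"translation":[-0.03,-0.2,0.05],"dr":[0,0,0]},{"fingers":60,"translation":[-0.03,-0.2,0.05],"dr":[0,0,0]},{"fingers":60,"translation":[-0.03,-0.2,0],"dr":[0,0,0]},{"fingers":60,"translation":[0,0,0],"dr":[0,0,0.2]},{"fingers":60,"translation":[0,0,0],"dr":[0,0,0.2]}]'
python3 -m pendant '[{"fingers":60,"translation":[0,0,0],"dr":[0,0,0.22]},{"fingers":60,"translation":[0,0,0],"dr":[0,0,0.22]},{"fingers":60,"translation":[0,0,0],"dr":[0,0,0.22]},{"fingers":60,"translation":[0,0,0],"dr":[0,0,0]},{"fingers":60,"translation":[0,0,0],"dr":[0,0,0]}]'
python3 - <<'E'
from h import *
go([.5878,-.2481,.08],yaw=np.pi/2-.47)
for n,s in(("top",(190,295)),("scene",(432,208))):
    I,D=avg(n,4);W=world(n,D);print(np.nanmedian(W[s[1]-4:s[1]+4,s[0]-4:s[0]+4,2]),fit([(n,blob(n,D,s,.043,.06))],SL,.037,[.456,.288,.09]))
    if n=="scene":cv2.imwrite("pics/pile2.png",cv2.resize(I[180:250,395:480],None,fx=7,fy=7,interpolation=cv2.INTER_CUBIC))
E
```

```text
time: 20.82
ee_pos: [0.4913, 0.139, 0.1931]
ee_rot: [0.14, -3.138, 0.001]
wrist_force: [0.7, 0.1, -0.2]
finger_gap: 0.0597
grasp_force: 0.0
time: 21.23
ee_pos: [0.527, -0.0086, 0.1932]
ee_rot: [0.139, -3.138, 0.001]
wrist_force: [0.2, 0.4, 0.6]
finger_gap: 0.0601
grasp_force: 0.0
time: 21.65
ee_pos: [0.5627, -0.1561, 0.1932]
ee_rot: [0.139, -3.138, 0.001]
wrist_force: [-0.0, 0.4, 0.6]
finger_gap: 0.0602
grasp_force: 0.0
time: 22.07
ee_pos: [0.5838, -0.2447, 0.1774]
ee_rot: [-0.2, -3.134, 0.001]
wrist_force: [0.2, -0.5, 0.5]
finger_gap: 0.0604
grasp_force: 0.0
time: 22.48
ee_pos: [0.5839, -0.243, 0.178]
ee_rot: [-0.72, -3.057, 0.002]
wrist_force: [0.7, -0.1, -0.4]
finger_gap: 0.0601
grasp_force: 0.0
t 22.48 pos [ 0.5839 -0.243   0.178 ] gap 0.0601 F 0.0 [ 0.7 -0.1 -0.4]
shift [-0.0387 -0.0183  0.6536] rows 2.426026791073385
turn [-0.0022 -0.0011  0.0139] rows 0.06157169751409524
shift if turned first [-0.0384 -0.0187  0.6536]
0.0492850269016855 (array([0.4560203 , 0.28874343, 0.08076681]), np.float64(0.12577057515093737))
0.04808123872797244 (array([0.45502196, 0.28805937, 0.03851157]), np.float64(0.1956060734583086))
```

View pics/pile2.png

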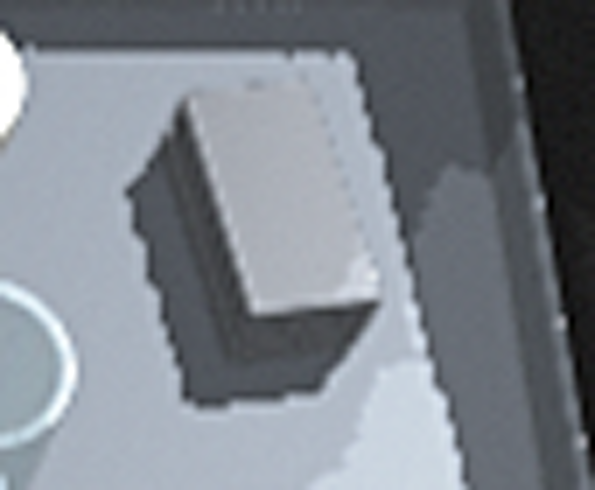

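The three make one flush pile: the top face in the crop runs from (185,95) to (378,300), and the sides are continuous. Now the broken weight.

```bash
python3 -m pendant '[{"fingers":60,"translation":[-0.038,-0.018,0],"dr":[-0.002,-0.001,0.013]},{"fingers":60,"translation":[0,0,0.2],"dr":[0,0,0]},{"fingers":60,"translation":[0,0,0.2],"dr":[0,0,0]},{"fingers":60,"translation":[0,0,0.2],"dr":[0,0,0]},{"fingers":60,"translation":[0,0,0.14],"dr":[0,0,0]}]'
python3 -m pendant '[{"fingers":60,"translation":[0,0,0],"dr":[0,0,0]},{"fingers":60,"translation":[0,0,0],"dr":[0,0,0]},{"fingers":60,"translation":[0,0,0],"dr":[0,0,0]}]'
python3 - <<'E'
from h import *
go([.5878,-.2481,.025],yaw=np.pi/2-.47)
E
```

```text
time: 23.3
ee_pos: [0.5871, -0.2479, 0.0643]
ee_rot: [-0.736, -3.052, -0.0]
wrist_force: [0.5, 0.2, -0.2]
finger_gap: 0.06
grasp_force: 0.0
time: 23.55
ee_pos: [0.5887, -0.2485, 0.0685]
ee_rot: [0.736, 3.052, -0.001]
wrist_force: [-0.2, -0.5, 0.6]
finger_gap: 0.0601
grasp_force: 0.0
t 23.55 pos [ 0.5887 -0.2485  0.0685] gap 0.0601 F 0.0 [-0.2 -0.5  0.6]
shift [ 0.0067 -0.0005  0.2899] rows 1.0739477913376014
turn [ 0.0001  0.0031 -0.0063] rows 0.03045522604318641
shift if turned first [ 0.0062 -0.0005  0.2899]
```

```bash
python3 -m pendant '[{"fingers":60,"translation":[0.003,0,0.1],"dr":[0,0.002,-0.006]},{"fingers":60,"translation":[0,0,0.1],"dr":[0,0,0]},{"fingers":60,"translation":[0,0,0.06],"dr":[0,0,0]},{"fingers":60,"translation":[0,0,0],"dr":[0,0,0]},{"fingers":60,"translation":[0,0,0],"dr":[0,0,0]}]'
python3 -m pendant '[{"fingers":60,"translation":[0,0,0.015],"dr":[0,0,0]},{"fingers":60,"translation":[0,0,0.01],"dr":[0,0,0]},{"fingers":60,"translation":[0,0,0],"dr":[0,0,0]}]'
python3 - <<'E'
from h import *
go([.5878,-.2481,.0245],yaw=np.pi/2-.47)
E
```

```text
time: 23.97
ee_pos: [0.5877, -0.2479, 0.0288]
ee_rot: [-0.731, -3.055, -0.0]
wrist_force: [-0.2, -0.4, 0.5]
finger_gap: 0.06
grasp_force: 0.0
time: 24.22
ee_pos: [0.5876, -0.2478, 0.0245]
ee_rot: [-0.731, -3.055, -0.0]
wrist_force: [0.5, -0.2, 0.2]
finger_gap: 0.0597
grasp_force: 0.0
t 24.22 pos [ 0.5876 -0.2478  0.0245] gap 0.0597 F 0.0 [ 0.5 -0.2  0.2]
shift [-0.002  -0.001   0.0002] rows 0.008318681986400366
turn [-0.0002 -0.0011 -0.    ] rows 0.004887673832025443
shift if turned first [-0.002  -0.001   0.0002]
```

```bash
python3 -m pendant '[{"fingers":55,"translation":[0,0,0],"dr":[0,0,0]},{"fingers":35,"translation":[0,0,0],"dr":[0,0,0]},{"fingers":35,"translation":[0,0,0],"dr":[0,0,0]},{"fingers":35,"translation":[0,0,0],"dr":[0,0,0]},{"fingers":35,"translation":[0,0,0],"dr":[0,0,0]}]' 90
python3 -m pendant '[{"fingers":35,"translation":[0,0,-0.03],"dr":[0,0,0]},{"fingers":35,"translation":[0,0,-0.12],"dr":[0,0,0]},{"fingers":35,"translation":[0,0,-0.2],"dr":[0,0,0]},{"fingers":35,"translation":[0,0,-0.25],"dr":[0,0,0]},{"fingers":35,"translation":[0,0,-0.25],"dr":[0,0,0]}]'
python3 -m pendant '[{"fingers":35,"translation":[0,0,-0.25],"dr":[0,0,0]},{"fingers":35,"translation":[0,0,-0.25],"dr":[0,0,0]},{"fingers":35,"translation":[0,0,-0.25],"dr":[0,0,0]},{"fingers":35,"translation":[0,0,-0.25],"dr":[0,0,0]},{"fingers":35,"translation":[0,0,0],"dr":[0,0,0]}]'
cat > tgt.py <<'E'
from h import *
yw=-.088;c,s=np.cos(.65),np.sin(.65)
px=np.array([c*np.cos(yw),c*np.sin(yw),-s]);py=np.array([-np.sin(yw),np.cos(yw),0]);pz=np.cross(px,py)
R=np.c_[py,pz,px];L=np.array([.770,.066,.173]);P=L-.2155*px+.003*py
print(pz,P);assert np.linalg.det(R)>0
go(P,R)
E
python3 tgt.py
```

```text
time: 24.63
ee_pos: [0.5876, -0.2479, 0.0251]
ee_rot: [-0.732, -3.055, -0.0]
wrist_force: [-3.5, 1.8, 10.4]
finger_gap: 0.0472
grasp_force: 93.7
time: 25.05
ee_pos: [0.5866, -0.2474, 0.1527]
ee_rot: [-0.731, -3.052, -0.001]
wrist_force: [1.1, -0.4, -3.8]
finger_gap: 0.047
grasp_force: 93.6
time: 25.47
ee_pos: [0.5891, -0.2485, 0.3097]
ee_rot: [0.729, 3.047, -0.002]
wrist_force: [1.3, -0.3, -3.1]
finger_gap: 0.0472
grasp_force: 93.8
[ 0.60284464 -0.05318769  0.7960838 ] [0.59937144 0.08406585 0.30341767]
t 25.47 pos [ 0.5891 -0.2485  0.3097] gap 0.0472 F 93.8 [ 1.3 -0.3 -3.1]
shift [0.9431 2.0075 0.0348] rows 8.215865683837297
turn [-1.5297 -1.0278  2.1057] rows 12.16635648328319
shift if turned first [ 2.2143 -0.1099 -0.0753]
```

```bash
python3 -m pendant '[{"fingers":35,"translation":[0,0,0],"dr":[-0.055,-0.037,0.075]},{"fingers":35,"translation":[0,0,0],"dr":[-0.109,-0.073,0.15]},{"fingers":35,"translation":[0,0,0],"dr":[-0.109,-0.073,0.15]},{"fingers":35,"translation":[0,0,0],"dr":[-0.109,-0.073,0.15]},{"fingers":35,"translation":[0,0,0],"dr":[-0.109,-0.073,0.15]}]'
python3 -m pendant '[{"fingers":35,"translation":[0,0,0],"dr":[-0.109,-0.073,0.15]},{"fingers":35,"translation":[0,0,0],"dr":[-0.109,-0.073,0.15]},{"fingers":35,"translation":[0,0,0],"dr":[-0.109,-0.073,0.15]},{"fingers":35,"translation":[0,0,0],"dr":[-0.109,-0.073,0.15]},{"fingers":35,"translation":[0,0,0],"dr":[-0.109,-0.073,0.15]}]'
python3 -m pendant '[{"fingers":35,"translation":[0,0,0],"dr":[-0.109,-0.073,0.15]},{"fingers":35,"translation":[0,0,0],"dr":[-0.109,-0.073,0.15]},{"fingers":35,"translation":[0,0,0],"dr":[-0.109,-0.073,0.15]},{"fingers":35,"translation":[0,0,0],"dr":[-0.109,-0.073,0.15]},{"fingers":35,"translation":[0,0,0],"dr":[-0.055,-0.037,0.075]}]'
python3 -m pendant '[{"fingers":35,"translation":[0,0,0],"dr":[0,0,0]},{"fingers":35,"translation":[0,0,0],"dr":[0,0,0]}]'
python3 tgt.py
```

```text
time: 25.88
ee_pos: [0.5874, -0.2479, 0.3014]
ee_rot: [1.169, 2.653, 0.308]
wrist_force: [0.5, -0.0, -4.2]
finger_gap: 0.0474
grasp_force: 93.6
time: 26.3
ee_pos: [0.587, -0.2479, 0.3014]
ee_rot: [1.526, 2.12, 0.587]
wrist_force: [-0.3, -0.3, -2.3]
finger_gap: 0.0471
grasp_force: 93.7
time: 26.72
ee_pos: [0.5861, -0.2471, 0.3002]
ee_rot: [1.743, 1.588, 0.784]
wrist_force: [-0.3, -0.2, -4.0]
finger_gap: 0.0473
grasp_force: 93.8
time: 26.88
ee_pos: [0.587, -0.2473, 0.301]
ee_rot: [1.738, 1.598, 0.781]
wrist_force: [0.2, -0.7, -3.3]
finger_gap: 0.0472
grasp_force: 93.8
[ 0.60284464 -0.05318769  0.7960838 ] [0.59937144 0.08406585 0.30341767]
t 26.88 pos [ 0.587  -0.2473  0.301 ] gap 0.0472 F 93.8 [ 0.2 -0.7 -3.3]
shift [ 2.2086 -0.0534 -0.0867] rows 8.188507405404671
turn [-0.0265 -0.0102  0.0025] rows 0.12400357410240925
shift if turned first [ 2.208  -0.055  -0.0992]
```

Now slide along phone y to the line of sight.

```bash
python3 -m pendant '[{"fingers":35,"translation":[0.1,-0.005,-0.008],"dr":[-0.02,-0.01,0]},{"fingers":35,"translation":[0.18,-0.005,-0.008],"dr":[0,0,0]},{"fingers":35,"translation":[0.18,-0.005,-0.008],"dr":[0,0,0]},{"fingers":35,"translation":[0.18,-0.005,-0.008],"dr":[0,0,0]},{"fingers":35,"translation":[0.18,-0.005,-0.008],"dr":[0,0,0]}]'
python3 -m pendant '[{"fingers":35,"translation":[0.18,-0.005,-0.008],"dr":[0,0,0]},{"fingers":35,"translation":[0.18,-0.005,-0.008],"dr":[0,0,0]},{"fingers":35,"translation":[0.18,-0.005,-0.008],"dr":[0,0,0]},{"fingers":35,"translation":[0.18,-0.005,-0.008],"dr":[0,0,0]},{"fingers":35,"translation":[0.18,-0.005,-0.008],"dr":[0,0,0]}]'
python3 -m pendant '[{"fingers":35,"translation":[0.18,-0.005,-0.008],"dr":[0,0,0]},{"fingers":35,"translation":[0.18,0,-0.008],"dr":[0,0,0]},{"fingers":35,"translation":[0.13,0,0],"dr":[0,0,0]},{"fingers":35,"translation":[0,0,0],"dr":[0,0,0]},{"fingers":35,"translation":[0,0,0],"dr":[0,0,0]}]'
python3 tgt.py
```

```text
time: 27.3
ee_pos: [0.5918, -0.1239, 0.3028]
ee_rot: [1.73, 1.587, 0.782]
wrist_force: [0.5, 0.6, -3.4]
finger_gap: 0.0469
grasp_force: 93.8
time: 27.72
ee_pos: [0.5967, 0.0118, 0.3035]
ee_rot: [1.729, 1.587, 0.782]
wrist_force: [1.3, -0.7, -4.2]
finger_gap: 0.0471
grasp_force: 93.8
time: 28.13
ee_pos: [0.6011, 0.0851, 0.3039]
ee_rot: [1.729, 1.589, 0.783]
wrist_force: [-0.6, -0.0, -3.4]
finger_gap: 0.047
grasp_force: 93.8
[ 0.60284464 -0.05318769  0.7960838 ] [0.59937144 0.08406585 0.30341767]
t 28.13 pos [0.6011 0.0851 0.3039] gap 0.047 F 93.8 [-0.6 -0.  -3.4]
shift [-0.008  -0.0091 -0.0063] rows 0.05065555094257526
turn [-0.0055 -0.0016  0.0068] rows 0.038585116921419055
shift if turned first [-0.008  -0.009  -0.0064]
```

```bash
python3 -m pendant '[{"fingers":35,"translation":[-0.008,-0.008,-0.006],"dr":[0,0,0]},{"fingers":35,"translation":[0,0,0],"dr":[0,0,0]},{"fingers":35,"translation":[0,0,0],"dr":[0,0,0]},{"fingers":35,"translation":[0,0,0],"dr":[0,0,0]},{"fingers":35,"translation":[0,0,0],"dr":[0,0,0]}]'
python3 -m pendant '[{"fingers":35,"translation":[0,0,0],"dr":[0,0,0]},{"fingers":35,"translation":[0,0,0],"dr":[0,0,0]},{"fingers":35,"translation":[0,0,0],"dr":[0,0,0]},{"fingers":35,"translation":[0,0,0],"dr":[0,0,0]},{"fingers":35,"translation":[0,0,0],"dr":[0,0,0]}]'
python3 - <<'E'
from h import *
p,d=imaging.snapshot("scene");cv2.imwrite("pics/fin.png",cv2.resize(p[100:360,220:520],None,fx=2.2,fy=2.2))
print(arm.sense()["dq"].round(4))
E
```

```text
time: 28.55
ee_pos: [0.5991, 0.0821, 0.3034]
ee_rot: [1.732, 1.584, 0.783]
wrist_force: [0.3, -0.4, -4.1]
finger_gap: 0.0471
grasp_force: 93.8
time: 28.97
ee_pos: [0.599, 0.0828, 0.3033]
ee_rot: [1.731, 1.585, 0.784]
wrist_force: [0.4, -0.3, -3.4]
finger_gap: 0.0473
grasp_force: 93.8
[ 0.0014  0.0013 -0.0001 -0.      0.0003  0.    ]
```

View pics/fin.png

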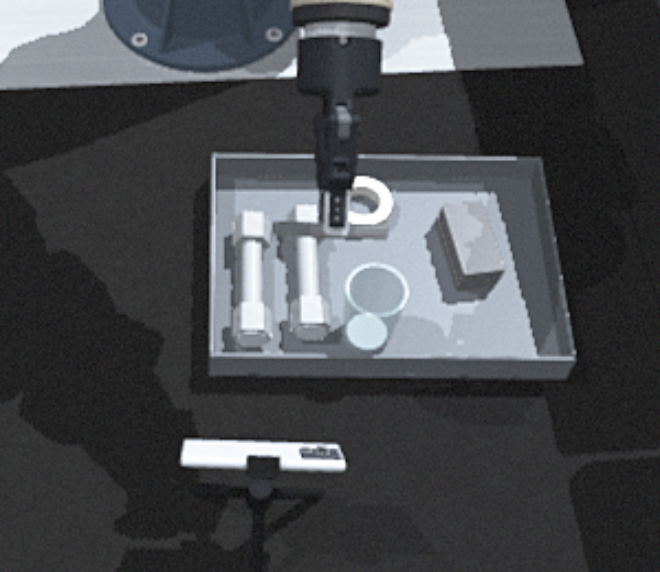

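The broken weight is held across at crop (335,228), level, square to the phone and in line with its lens at (320,452). The pile at (470,245) is intact and the bystanders are in place. Handing in.

```bash
python3 -c "
from station import arm
print(arm.hand_in())"
```

```text
the job is handed in; nothing more can be done
None
```

The two sound weights are piled flush on the one in the tray, and the job was handed in with the broken weight held steady about 20 cm in front of the phone's lens; the hand-in gave no verdict.

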